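# Open a sample jar in its holding block

### The arm

A 7-joint arm with a two-finger parallel gripper is mounted at the origin on a cart in front of the work surface, level with it; the furniture and walls round the work are solid. World frame = base frame: x ahead of the robot, y to its left, z up, the work surface at z = 0. Lengths are in m, angles in rad, forces in N, time in s.
With the tool pointing down it reaches from about 0.425 to 1.025 m from the base axis. Payload 9.4 kg.
Tool frame: the origin (TCP) lies at the very end of the fingers, on their centre line; the grasp point (between the pads) lies 19 mm behind it; z points along the fingers, y is the line along which they close (so a half turn about z gives the same grasp; the last joint's range is limited). The gripper opens to 85 mm and grips with 20 to 120 N. Pads are 22 mm wide; open, the fingers measure 114 mm over their backs; the gripper's body (76 mm by 85 mm) begins 54 mm behind the grasp point. The pads swing forward as they close: fully open they stand 13 mm farther back than shut.
Start: joints at [1.064, 0.599, -0.003, 1.599, 0.002, 0.943, -0.08], TCP at [0.302, -0.659, 0.231] pointing down, gripper open.
Joint ranges: [-2.57, 2.57], [-0.35, 1.97], [-1.29, 1.29], [0.11, 2.56], [-1.05, 4.19], [0.11, 1.86], [-2.63, 2.63]. Speed limits (rad/s): [2.22, 2.22, 3.01, 3.01, 3.14, 3.14, 3.14].

### API

Orientations are given as a unit quaternion [x, y, z, w].
In Python, from plant import r, planner, sensors, optics gives the robot as it stands. Calls block until the motion is done:
- r.movep(position, orientation): joint-space move of the TCP to a pose.
- r.move_straight(position, frame=None, v=0.15, f_stop=None): straight line of the TCP; frame=None keeps the orientation; v is the mean speed in m/s. With f_stop (N) it stops when the force on the tool has changed by that much, and returns True; else False.
- r.move_j(angles): joint-space move.
- r.open_gripper() and r.grab(): open the fingers fully, or close them until they stop; the grip force is fixed at half the most.
- r.dwell(seconds).
- planner.inverse_kinematics(position, orientation): joint angles nearest the present ones, or None.
- sensors.sense(): the state.
- optics.capture(name): name is "scene" or "side" or "wrist"; returns (picture, depth): 480x640x3 uint8, blue, green, red; 480x640 float32, m along the optical axis (not along the pixel's ray), 0 where there is no reading.
- optics.get_calibration(name): a dict with "fx", "fy", "cx", "cy" (pixels), "world_to_cam" (4x4, takes a point from world to camera coordinates). Camera axes: x right, y up, looking along -z (the intrinsics and any distortion apply to the point x, -y, -z); pixel columns grow to the right and rows downward; lengths in m; the calibration is good to about 2 mm. A picture is of the moment at which its call begins: read the wrist's pose just before it. get_calibration takes no time and is no camera call; for the wrist camera it gives the pose at the moment of the call.
A pose or a line that the arm cannot do raises r.IKError and nothing moves.
- r.job_done(): hands the job in; it is judged then, once.
The state is a dict: "t": time; "joint_positions": joint angles; "dq": joint speeds; "joint_torque": joint torques, N m; "eef_pos": TCP position; "tool_rot": TCP orientation; "contact_force": force on the tool from outside, world axes, zero at the start; "ft_torque": the same for the moment, N m; "finger_gap": finger opening in m; "grasp_force": force on a finger pad.
Only numpy, scipy, OpenCV 4.12 (cv2) and the standard library are available. Lean on these libraries where they do the work, as an engineer would, in place of code of your own. Each camera call takes 0.05 s, during which the arm holds its last target. There are 200 camera calls.

### The job

Set the square sample jar, with its lid still tight, fully down into the square pocket of the aluminium holding block, so that it cannot turn. Then unscrew the lid anticlockwise (seen from above), about a sixth of a turn, only until its threads let go, with the jar staying down in the block; lift the lid straight up and finish while still holding it level, centred just above the open jar, clear of the mouth by a few centimetres at most. Leave the beaker, the vial and the tin where they stand.

Things in the scene. Friction and masses are not known exactly. Their poses are not given: they have to be found in the camera images.
- jar: Square grey plastic jar, loose, about 0.35 kg: body 58 x 58 mm, 62 mm high, four sides alike, then a round neck 36 mm in diameter up to 84 mm. Origin at the centre of its underside, z up, x and y square to its sides. With the lid on it is 91 mm high. Carry it by its tight lid or its sides. It turns along with the lid unless the block holds it.
- jar_mouth (a point): Centre of the top of the jar's neck, 84 mm above its underside. Three lugs on the neck hold the lid down, while a sprung sealing disc in the mouth pushes the lid up with about 8 N and makes it tight. With the lid off, the disc stands 5 mm above this point.
- lid: Round black ribbed screw lid on the jar, a loose part, 56 mm in diameter, 27 mm high, 0.04 kg, hollow below (23 mm deep). Origin at the centre of its lower rim, z up; closed, it is 64 mm above the jar's underside, 2 mm above the jar's shoulder. Grip it across its diameter at any yaw; 60 N is ample. Its x axis (raised mark on top) is within 6 degrees of the jar's x axis while tight.
- lid_top (a point): Centre of the lid's top, 27 mm above its lower rim. Turned anticlockwise from above by 45 to 65 degrees (55 is best) the lid lifts straight off; before 38 degrees its lugs hold, near 73 degrees it meets a stop; clockwise it is stopped almost at once. It does not rise as it turns, but may spring up 2 mm when free. Turning takes roughly 0.2 N m.
- block: Aluminium holding block fixed to the bench on four short feet, 110 x 110 mm, its top 44 mm above the bench, with a square pocket 62 x 62 mm (2 mm clear of the jar all round, chamfered mouth), open at the top, 24 mm deep. Origin at the centre of its underside, z up, x and y square to the pocket's sides.
- block_floor (a point): Centre of the pocket's floor, 20 mm above the bench. The underside of a seated jar lies here; any of its four sides may face front.
- beaker: Bystander: glass beaker, 52 mm in diameter, 70 mm high, farther back on the bench; origin at the centre of its underside.
- vial: Bystander: small vial with a white cap, 25 mm in diameter, 54 mm high, farther back on the bench; origin at the centre of its underside.
- tin: Bystander: round low tin, 64 mm in diameter, 43 mm high, on the bench at the robot's right; origin at the centre of its underside.
There are look-alikes about, which are no part of the job. There is more than one size of the block; the one meant has the size given above.

How it is judged:
On the way, in this order (a step that is already met when the one before it is completed fails the run):
1. the jar stands fully down in the block's pocket with its lid still tight (z of jar in the frame of block below 0.023 m and horizontal distance between jar and block below 0.006 m and angle between jar's own z axis and vertical below 0.06 rad and z of lid in the frame of jar below 0.068 m and angle between the x axis of lid and the x axis of jar, either way round below 0.35 rad), for 0.2 s.
2. the lid is turned loose on the jar, which stays down in the block (z of jar in the frame of block below 0.023 m and horizontal distance between jar and block below 0.006 m and angle between jar's own z axis and vertical below 0.06 rad and z of lid in the frame of jar below 0.075 m and angle between the x axis of lid and the x axis of jar, either way round above 0.55 rad), for 0.05 s.
At the end, for the whole second after the job is handed in: The jar stands fully down in the pocket (underside within 3 mm of the pocket's floor, upright within 0.06 rad); the lid is held still in the fingers, touching nothing of the jar, its lower rim 4 to 61 mm above the top of the jar's neck, within 20 mm of the jar's axis and level within 0.2 rad (z of jar in the frame of block below 0.023 m and horizontal distance between jar and block below 0.006 m and angle between jar's own z axis and vertical below 0.06 rad and z of lid in the frame of jar between 0.088 and 0.145 m and horizontal distance between lid and jar below 0.02 m and angle between lid's own z axis and vertical below 0.2 rad and contact force between the fingers and lid above 1 N and contact force between lid and jar below 0.05 N and linear speed of each of lid, jar below 0.02 m/s); the arm keeps its last pose, push and grip.
It fails at once if the beaker, the vial or the tin is moved by more than 3 cm (distance of any of beaker, vial, tin from where it was at the start of the episode above 0.03 m).
It fails at once if the jar is tipped (angle between jar's own z axis and vertical above 0.6 rad).
It also fails if it takes over 42 s, if anything falls off the work surface, if the arm or the gripper's body presses on something with over 40 N, if the wrist force passes 120 N, or if a joint passes its speed limit or range.

## Working session

There is one attempt and no reset: what is moved stays moved. The work goes in short steps, each a Python script; the robot and the scene stay as the last script left them, time stands still between calls to the robot, and variables do not carry over. Pictures are saved under pics/ and viewed, at most 10 in all, crops included, and the job is handed in when it is done.

```bash
mkdir -p pics; ls
cat > h.py <<'E'
import numpy as np, cv2
from plant import r, planner, sensors, optics
def cloud(name):
    c=optics.get_calibration(name); im,d=optics.capture(name)
    v,u=np.mgrid[0:480,0:640]
    P=np.stack([(u-c["cx"])/c["fx"]*d,-(v-c["cy"])/c["fy"]*d,-d,np.ones_like(d)],-1)
    W=P@np.linalg.inv(np.array(c["world_to_cam"])).T
    W[d<=0]=np.nan
    return im,d,W[...,:3],c
E
python3 - <<'E'
from h import *
for n in("scene","side","wrist"):
    im,d,W,c=cloud(n); cv2.imwrite(f"pics/{n}0.png",im); np.savez(f"/tmp/{n}0.npz",im=im,W=W)
    print(n,{k:c[k] for k in c if k!="world_to_cam"},np.linalg.inv(np.array(c["world_to_cam"])).round(3).tolist())
s=sensors.sense();print(s["t"],s["eef_pos"],s["tool_rot"],s["contact_force"])
E
```

```text
pics
scene {'fx': 452.42670796424306, 'fy': 452.42670796424306, 'cx': 327.6319100297192, 'cy': 242.2530910756367} [[0.402, 0.577, -0.711, -0.114], [-0.916, 0.241, -0.322, -0.696], [-0.014, 0.781, 0.625, 0.672], [0.0, 0.0, 0.0, 1.0]]
side {'fx': 479.0576614685669, 'fy': 479.0576614685669, 'cx': 319.19256967133106, 'cy': 237.16744517385146} [[-1.0, -0.01, -0.018, 0.534], [-0.009, -0.576, 0.817, 0.338], [-0.018, 0.817, 0.576, 0.588], [0.0, 0.0, 0.0, 1.0]]
wrist {'fx': 423.1622903536582, 'fy': 423.1622903536582, 'cx': 313.671652354545, 'cy': 237.983778291899} [[0.416, 0.86, 0.295, 0.378], [-0.909, 0.394, 0.134, -0.623], [-0.001, -0.324, 0.946, 0.374], [0.0, 0.0, 0.0, 1.0]]
0.15 [ 0.30192174 -0.65872642  0.23058878] [ 9.76992359e-01  2.13273405e-01 -1.96630614e-04 -5.88896041e-04] [ 0.47311179  0.05748498 -0.0404611 ]
```

View pics/scene0.png

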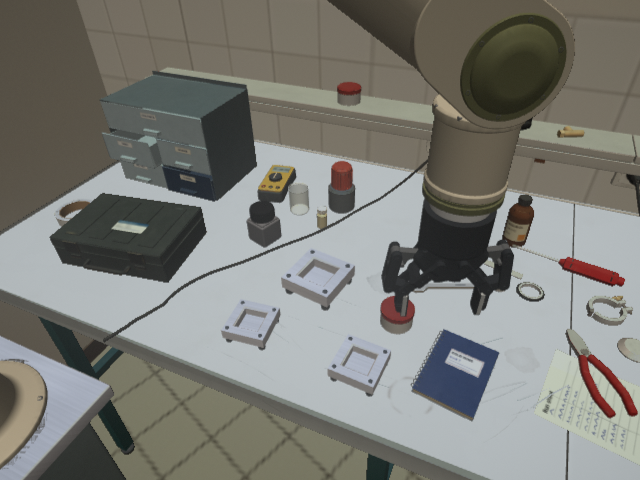

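View pics/side0.png

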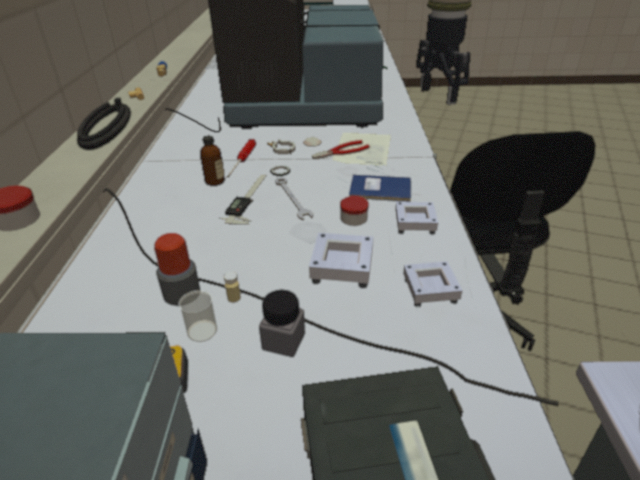

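Scene view: jar with black lid at (264,222), with the largest block at (318,276) and two smaller ones at (251,322) and (360,362). The red tall jar at (342,190) is a look-alike. The side view shows the jar at (282,322) and the block at (342,257). Next I'll measure both from depth in both views.

```bash
cat > m.py <<'E'
from h import *
D={n:np.load(f"/tmp/{n}0.npz") for n in("scene","side")}
box={"scene":{"jar":(240,195,288,250),"big":(275,240,362,312),"s1":(215,290,285,355),"s2":(322,328,398,398),"beaker":(286,180,312,218),"vial":(313,203,330,233),"tin":(376,292,418,336)},
"side":{"jar":(252,286,312,360),"big":(300,228,382,290),"s2":(390,195,442,238),"s1":(398,255,466,308),"beaker":(178,286,220,344),"vial":(220,268,245,305),"tin":(336,192,372,228)}}
ang=lambda R:(R[0],np.round(R[1],4),R[2])
def rect(Q): 
    c,s,a=cv2.minAreaRect((Q*1000).astype(np.float32)); return np.round(c,1),np.round(s,1),round(a,1)
allp={}
for n in D:
  im,W=D[n]["im"],D[n]["W"]
  for k,(a,b,c,d) in box[n].items():
    P=W[b:d,a:c].reshape(-1,3); C=im[b:d,a:c].reshape(-1,3).astype(int)
    ok=np.isfinite(P[:,0])&(P[:,2]>.006); P=P[ok];C=C[ok]
    if len(P)==0: print(n,k,"none");continue
    zt=np.percentile(P[:,2],97)
    print(n,k,len(P),"ztop",zt.round(4),"med",np.median(P,0).round(3), end=" ")
    if k[0] in"bs" and k!="beaker":
      T=P[abs(P[:,2]-.044)<.006]; T=T; print("top rect",rect(T[:,:2]))
    elif k=="jar":
      L=P[(abs(P[:,2]-.091)<.006)]; 
      print("lid circ",cv2.minEnclosingCircle((L[:,:2]*1000).astype(np.float32)),rect(L[:,:2]),"sides",rect(P[(P[:,2]>.012)&(P[:,2]<.055)][:,:2]))
    else: print()
    allp.setdefault(k,[]).append(P)
P=np.vstack(allp["jar"]);S=P[(P[:,2]>.012)&(P[:,2]<.055)]
print("jar both",rect(S[:,:2]),rect(P[(P[:,2]>.05)&(P[:,2]<.064)][:,:2]))
np.save("/tmp/jar.npy",P)
E
python3 m.py
```

```text
scene jar 1371 ztop 0.0917 med [ 0.593 -0.214  0.05 ] lid circ ((606.5712890625, -203.96478271484375), 29.189315795898438) (array([ 607.1, -204.1]), array([54.7, 54.5]), 46.5) sides (array([ 665.4, -176.2]), array([213. ,  76.9]), 25.1)
scene big 2739 ztop 0.0457 med [ 0.503 -0.392  0.041] top rect (array([ 507. , -391.7]), array([112.5, 113.7]), 81.5)
scene s1 1922 ztop 0.0346 med [ 0.345 -0.326  0.031] top rect (array([0., 0.]), array([0., 0.]), 0.0)
scene s2 2427 ztop 0.0348 med [ 0.34  -0.546  0.031] top rect (array([0., 0.]), array([0., 0.]), 0.0)
scene beaker 622 ztop 0.0694 med [ 0.734 -0.229  0.045] 
scene vial 237 ztop 0.0546 med [ 0.697 -0.314  0.03 ] 
scene tin 1128 ztop 0.2881 med [ 0.449 -0.587  0.042] 
side jar 2526 ztop 0.0914 med [ 0.605 -0.18   0.059] lid circ ((606.8928833007812, -199.58253479003906), 29.16387367248535) (array([ 607.3, -199.5]), array([55.6, 56.2]), 63.1) sides (array([ 599.2, -182.5]), array([77. , 39.4]), 25.2)
side big 2798 ztop 0.045 med [ 0.508 -0.379  0.041] top rect (array([ 506.8, -388.8]), array([114.7, 110.2]), 81.7)
side s2 1252 ztop 0.0341 med [ 0.344 -0.54   0.028] top rect (array([0., 0.]), array([0., 0.]), 0.0)
side s1 1937 ztop 0.0341 med [ 0.348 -0.319  0.03 ] top rect (array([0., 0.]), array([0., 0.]), 0.0)
side beaker 1636 ztop 0.0689 med [ 0.747 -0.217  0.043] 
side vial 395 ztop 0.0541 med [ 0.703 -0.299  0.035] 
side tin 802 ztop 0.0435 med [ 0.473 -0.553  0.035] 
jar both (array([ 664.6, -174.5]), array([213. ,  80.6]), 25.1) (array([ 605.9, -202.1]), array([64.4, 57.1]), 72.1)
```

The block with its top at 44 mm and about 112 mm square is at about (0.507,-0.390). The other two have tops at 34 mm. The jar is at about (0.607,-0.202). I'll take wrist views over both to refine yaw and centre.

```bash
cat >> h.py <<'E'
def q(yaw): # tool down, tool x at world yaw (deg)
    a=np.radians(yaw)/2; return [np.cos(a),np.sin(a),0,0]
def rect(Q):
    c,s,a=cv2.minAreaRect((Q*1000).astype(np.float32)); return np.round(c,1),np.round(s,1),round(a,1)
E
python3 - <<'E'
from h import *
for y in range(-120,181,30):
    o=[]
    for p in([.607,-.202,.2],[.507,-.39,.2]):
        j=planner.inverse_kinematics(p,q(y)); o.append(None if j is None else np.round(j,2)[[0,4,6]].tolist())
    print(y,o)
r.movep([.587,-.202,.22],q(0)); 
im,d,W,c=cloud("wrist"); np.savez("/tmp/wj.npz",im=im,W=W); cv2.imwrite("pics/wj.png",im)
r.movep([.487,-.39,.2],q(0)); 
im,d,W,c=cloud("wrist"); np.savez("/tmp/wb.npz",im=im,W=W); cv2.imwrite("pics/wb.png",im)
print(sensors.sense()["t"])
cv2.imwrite("pics/both.png",cv2.resize(np.hstack([cv2.imread("pics/wj.png"),im]),(800,300)))
E
```

```text
-120 [[0.89, 0.78, 2.12], [0.13, -0.52, -2.58]]
-90 [[-0.12, -0.4, -2.51], [0.21, -0.41, -2.17]]
-60 [[-0.02, -0.28, -2.1], [0.31, -0.29, -1.76]]
-30 [[0.08, -0.17, -1.69], [0.4, -0.18, -1.35]]
0 [[0.18, -0.06, -1.28], [0.5, -0.07, -0.93]]
30 [[0.27, 0.04, -0.85], [0.59, 0.02, -0.5]]
60 [[0.36, 0.13, -0.42], [0.68, 0.12, -0.07]]
90 [[0.44, 0.23, 0.01], [0.77, 0.22, 0.36]]
120 [[0.53, 0.32, 0.45], [0.86, 0.32, 0.79]]
150 [[0.62, 0.42, 0.88], [0.95, 0.42, 1.21]]
180 [[0.7, 0.51, 1.32], [1.03, 0.52, 1.65]]
3.0583
```

View pics/both.png

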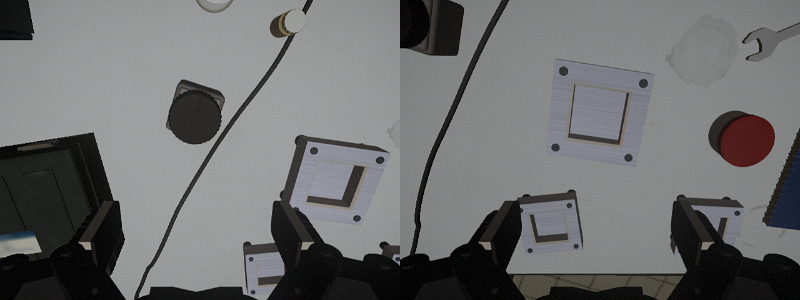

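Left: the jar at about (195,112) with two shoulder corners visible. The cable passes close by and the vial is well clear. Right: the block is whole, corners (557,60)–(655,75)–(640,165)–(547,152).

```bash
cat > m2.py <<'E'
from h import *
B=np.load("/tmp/wb.npz")["W"]; P=B[80:280,220:430].reshape(-1,3); P=P[np.isfinite(P[:,0])]
T=P[abs(P[:,2]-.044)<.004]; print("block z",np.median(T[:,2]),rect(T[:,:2]))
# pocket floor/hole: image region inside the block outline, by points deeper than top
H=P[(abs(P[:,2]-.020)<.004)]; H=H[np.hypot(*(H[:,:2]-T[:,:2].mean(0)).T)<.04]; print("floor",len(H),np.median(H[:,2]),rect(H[:,:2]))
J=np.load("/tmp/wj.npz")["W"]; P=J[110:250,240:380].reshape(-1,3); P=P[np.isfinite(P[:,0])]
L=P[abs(P[:,2]-.091)<.004]; print("lid",np.median(L[:,2]),cv2.minEnclosingCircle((L[:,:2]*1000).astype(np.float32)),L.mean(0))
c=np.array(cv2.minEnclosingCircle((L[:,:2]).astype(np.float32))[0])
S=P[abs(P[:,2]-.062)<.004]; print("shoulder w",len(S),rect(S[:,:2]))
A=[S]
for n,(a,b,cc,d) in{"scene":(240,195,288,250),"side":(252,286,312,360)}.items():
    Q=np.load(f"/tmp/{n}0.npz")["W"][b:d,a:cc].reshape(-1,3); Q=Q[np.isfinite(Q[:,0])]
    Q=Q[np.hypot(*(Q[:,:2]-c).T)<.05]
    F=Q[(Q[:,2]>.015)&(Q[:,2]<.055)]; h=(F[:,:2]-c)*1000
    print(n,"faces",rect(F[:,:2]))
    # split faces by best angle: minimise spread of max(|u|,|v|)
    best=min(((np.sum(np.minimum(abs(abs(h@[np.cos(t),np.sin(t)])-29),abs(abs(h@[-np.sin(t),np.cos(t)])-29))),np.degrees(t)) for t in np.radians(np.arange(0,90,.5))))
    print(best[0]/len(h),best[1]); A.append(Q[(Q[:,2]>.015)&(Q[:,2]<.064)])
Q=np.vstack(A); print("all",rect(Q[:,:2]))
E
python3 m2.py
```

```text
block z 0.04516328267716646 (array([ 509.1, -389.2]), array([110.5, 110.4]), 81.5)
floor 6120 0.0212474199759832 (array([ 508. , -389.1]), array([62.3, 60.3]), 81.6)
lid 0.09223115593434411 ((609.9891967773438, -200.92942810058594), 28.627687454223633) [ 0.61142462 -0.20094236  0.0921251 ]
shoulder w 462 (array([ 610.4, -201.1]), array([55.1, 55. ]), 73.2)
scene faces (array([ 589.7, -213.1]), array([44.8, 77.1]), 28.4)
1.891933397162659 72.0
side faces (array([ 599.2, -182.5]), array([77. , 39.4]), 25.2)
1.5860517338880153 74.5
all (array([ 607. , -202.5]), array([65.2, 60.6]), 72.8)
```

Run:
```python
from h import *
g=51.6
r.movep([.609,-.201,.17],q(g))
print(r.move_straight([.609,-.201,.065],v=.12,f_stop=12))
s=sensors.sense();print(s["eef_pos"],s["contact_force"])
r.grab(); s=sensors.sense();print(s["t"],s["eef_pos"],s["finger_gap"],s["grasp_force"],s["contact_force"])
print(r.move_straight([.609,-.201,.16],v=.12))
s=sensors.sense();print(s["t"],s["eef_pos"],s["finger_gap"],s["grasp_force"],s["contact_force"])
r.movep([.5085,-.3892,.165],q(60)); s=sensors.sense();print(s["t"],s["eef_pos"],s["tool_rot"])
o=[]
for n in("scene","side","wrist"):
    im,d,W,c=cloud(n); np.savez(f"/tmp/{n}1.npz",im=im,W=W); cv2.imwrite(f"pics/{n}1.png",im); o.append(im)
    p=np.array([.5085,-.3892,.12,1]);x=np.array(c["world_to_cam"])@p; print(n,c["fx"]*x[0]/-x[2]+c["cx"],c["cy"]+c["fy"]*x[1]/x[2])
cv2.imwrite("pics/c1.png",np.hstack([cv2.resize(o[0][150:350,220:420],(400,400)),cv2.resize(o[1][130:330,240:440],(400,400))]))
```

```text
False
[ 0.6094184  -0.20121381  0.06564858] [ 0.08582375  0.00357926 -0.30093369]
5.3917 [ 0.60983469 -0.20139362  0.06627792] 0.05450910626674814 61.50787303224206 [-0.68202224 -0.39510183  7.59630151]
False
6.3333 [ 0.60835575 -0.20089877  0.15915159] 0.05466239371540178 64.09781333059072 [ 0.47480944 -0.21060804 -4.58856979]
7.1917 [ 0.5083838  -0.38896313  0.16438394] [ 8.66135567e-01  4.99808840e-01  1.19279026e-04 -5.37563117e-04]
scene 316.06879312239784 241.380093033359
side 341.60783984518025 216.7734999741789
wrist 314.1908140334236 279.527933106057
```

View pics/c1.png

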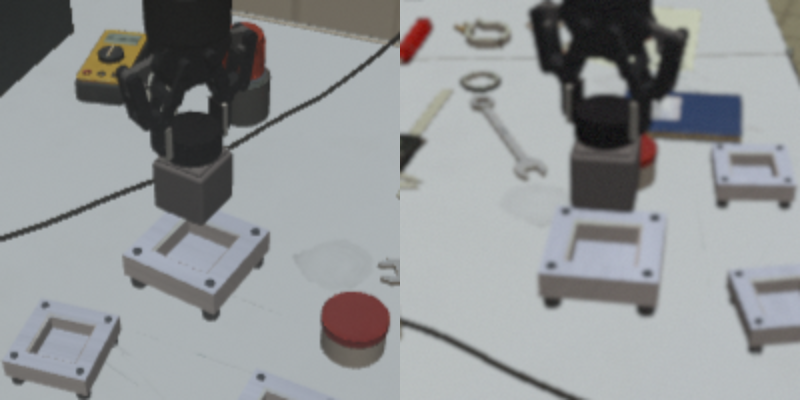

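The jar hangs upright from the lid, above the block in both crops. I'll check its hanging yaw, centre and tilt against the block using the depth data.

```bash
cat > m3.py <<'E'
from h import *
from scipy.optimize import least_squares
c0=np.array([.5085,-.389])
F=[];w=[]
for n in("scene","side"):
    Q=np.load(f"/tmp/{n}1.npz")["W"].reshape(-1,3); Q=Q[np.isfinite(Q[:,0])]
    Q=Q[(np.hypot(*(Q[:,:2]-c0).T)<.05)&(Q[:,2]>.08)]
    z=Q[:,2]; print(n,"lowest",np.percentile(z,.5).round(4))
    f=Q[(z>.104)&(z<.150)]; F.append(f); print(len(f))
P=np.vstack(F); h=np.c_[(P[:,:2]-c0)*1000,(P[:,2]-.13)*1000]
def res(p):
    x=h[:,0]-p[0]-p[3]*h[:,2]; y=h[:,1]-p[1]-p[4]*h[:,2]; c,s=np.cos(p[2]),np.sin(p[2])
    return np.maximum(abs(c*x+s*y),abs(c*y-s*x))-29
for y0 in(75,80,87):
    o=least_squares(res,[0,0,np.radians(y0),0,0],loss="soft_l1"); print(o.x[:2]+c0*1000,np.degrees(o.x[2]),"tilt",o.x[3:],np.median(abs(o.fun)))
B=[];
for n in("scene","side"):
    Q=np.load(f"/tmp/{n}1.npz")["W"].reshape(-1,3); Q=Q[np.isfinite(Q[:,0])]
    T=Q[(np.hypot(*(Q[:,:2]-c0).T)<.09)&(abs(Q[:,2]-.0445)<.004)]; print("block",n,rect(T[:,:2]))
E
python3 m3.py
```

```text
scene lowest 0.1037
723
side lowest 0.1033
782
[ 506.87367957 -388.66585451] 81.16203584379596 tilt [ 0.01369798 -0.00434883] 0.9877156399267015
[ 506.87367958 -388.66585451] 81.16203582058806 tilt [ 0.01369798 -0.00434883] 0.9877156353413703
[ 506.87367962 -388.66585438] 81.16204048500056 tilt [ 0.01369798 -0.00434884] 0.9877154729470128
block scene (array([ 506.8, -391.4]), array([112.4, 113.6]), 81.7)
block side (array([ 507. , -387.9]), array([115.7, 110.2]), 81.5)
```

Run:
```python
from h import *
def st():
    s=sensors.sense();print(round(s["t"],2),s["eef_pos"].round(4),round(s["finger_gap"],4),s["contact_force"].round(1),s["ft_torque"].round(2))
r.move_straight([.5085,-.3896,.115],v=.1);st()
print(r.move_straight([.5085,-.3896,.085],v=.05,f_stop=12));st()
```

```text
7.99 [ 0.5088 -0.3895  0.1151] 0.0545 [-0.7 -0.5 -4.7] [ 0.02 -0.03  0.03]
True
8.61 [ 0.5078 -0.3894  0.0848] 0.0542 [-2.   1.8 10.1] [ 0.2   0.4  -0.02]
```

Contact came at TCP z = 0.0848, the height expected for a seated jar (about 0.086). Next I'll unscrew, allowing about 3° for the jar's slack in the pocket.

Run:
```python
from h import *
def st():
    s=sensors.sense();print(round(s["t"],2),s["eef_pos"].round(4),round(s["finger_gap"],4),s["contact_force"].round(1),s["ft_torque"].round(2))
r.dwell(.4);st()
p=[.5081,-.3894,.0855]
for y in(70,80,90,100,110,118):
    r.movep(p,q(y)); st()
r.dwell(.3);st()
s=sensors.sense();print(s["tool_rot"], s["joint_positions"].round(2))
for n in("scene","side"):
    im,d,W,c=cloud(n); cv2.imwrite(f"pics/{n}2.png",im); np.savez(f"/tmp/{n}2.npz",W=W,im=im)
a,b=[cv2.imread(f"pics/{n}2.png") for n in("scene","side")]
cv2.imwrite("pics/c2.png",np.hstack([cv2.resize(a[170:350,230:410],(400,400)),cv2.resize(b[140:320,250:430],(400,400))]))
```

```text
9.01 [ 0.5078 -0.3894  0.085 ] 0.0543 [-1.6  1.5  9.8] [ 0.19  0.42 -0.  ]
9.26 [ 0.5087 -0.3902  0.0863] 0.0542 [-2.  -1.   7.9] [-0.09  0.24  0.03]
9.51 [ 0.509  -0.39    0.0863] 0.0543 [-1.2 -0.2  7.3] [0.   0.08 0.08]
9.76 [ 0.5091 -0.3899  0.0863] 0.0546 [-0.6  0.4  7.2] [0.03 0.07 0.1 ]
10.01 [ 0.509  -0.3898  0.0862] 0.0544 [-0.3  0.1  7.9] [0.02 0.06 0.05]
10.26 [ 0.5088 -0.3896  0.0862] 0.0545 [-0.6 -0.5  8.1] [0.18 0.14 0.11]
10.51 [ 0.5087 -0.3895  0.0861] 0.0545 [-2.   1.1  8.1] [0.22 0.25 0.03]
10.81 [ 0.5087 -0.3895  0.0862] 0.0545 [-0.9  0.3  7. ] [0.12 0.21 0.04]
[5.17312934e-01 8.55796100e-01 1.64097366e-04 5.79386991e-04] [ 0.87  0.72 -0.47  1.89  0.51  0.66  0.57]
```

View pics/c2.png

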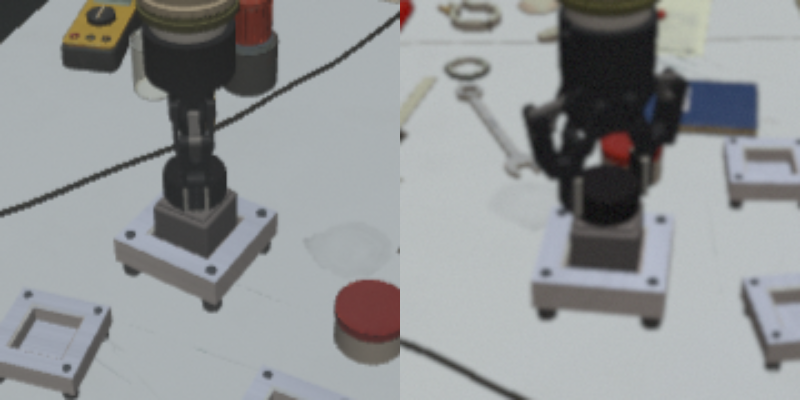

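Jar is down in the block and still square to it, at (195,225) left and (605,245) right; the lid is turned in the fingers. I'll lift slowly, watching for a pull from held lugs.

Run:
```python
from h import *
def st():
    s=sensors.sense();print(round(s["t"],2),s["eef_pos"].round(4),round(s["finger_gap"],4),round(s["grasp_force"],1),s["contact_force"].round(1),s["ft_torque"].round(2))
x,y=.5087,-.3895
hit=r.move_straight([x,y,.094],v=.03,f_stop=16);st();print(hit)
s=sensors.sense()
if s["contact_force"][2]>-3:
    print(r.move_straight([x,y,.134],v=.06,f_stop=6)); r.dwell(.4);st()
for n in("scene","side"):
    im,d,W,c=cloud(n); cv2.imwrite(f"pics/{n}3.png",im); np.savez(f"/tmp/{n}3.npz",W=W,im=im)
a,b=[cv2.imread(f"pics/{n}3.png") for n in("scene","side")]
cv2.imwrite("pics/c3.png",np.hstack([cv2.resize(a[170:350,230:410],(400,400)),cv2.resize(b[140:320,250:430],(400,400))]))
```

```text
11.34 [ 0.5087 -0.3895  0.0939] 0.0546 64.5 [-1.3  0.9 -0.4] [-0.06  0.03  0.  ]
False
False
12.56 [ 0.5087 -0.3894  0.1338] 0.0544 64.5 [ 0.2  0.2 -0.3] [-0.02  0.03  0.  ]
```

View pics/c3.png

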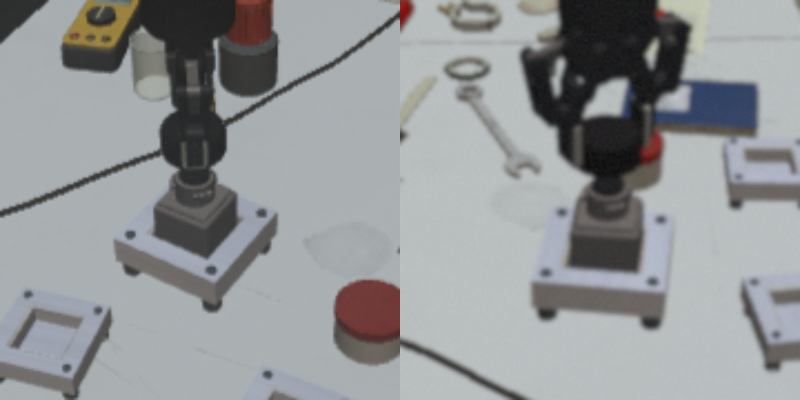

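The jar is seated with its neck bare, at (193,190) left and (608,205) right, and the lid is held above it. The lid may be tilted in the left view, so I'll fit its top plane.

```bash
cat > m4.py <<'E'
from h import *
import sys
c0=np.array([.5087,-.3895]); k=sys.argv[1]
for n in("scene","side"):
    f=np.load(f"/tmp/{n}{k}.npz");Q=f["W"].reshape(-1,3);C=f["im"].reshape(-1,3).max(1)
    m=np.isfinite(Q[:,0])&(np.hypot(*(Q[:,:2]-c0).T)<.04)&(Q[:,2]>.105)&(Q[:,2]<.19)&(C<70); P=Q[m]
    print(n,len(P),"z pct",np.percentile(P[:,2],[2,25,50,75,98]).round(4),P.mean(0).round(4))
    # RANSAC plane, normal near vertical
    g=np.random.default_rng(0);best=(0,)
    for _ in range(3000):
        a,b,c=P[g.choice(len(P),3,False)];v=np.cross(b-a,c-a);l=np.linalg.norm(v)
        if l<1e-4: continue
        v=v/l; v=v*np.sign(v[2])
        if v[2]<.75: continue
        i=abs((P-a)@v)<.0015
        if i.sum()>best[0]: best=(i.sum(),i)
    I=P[best[1]]; v=np.linalg.svd(I-I.mean(0))[2][2]; v*=np.sign(v[2])
    print("plane",best[0],v.round(3),"tilt",np.arccos(v[2]).round(3),"centre",I.mean(0).round(4))
E
python3 m4.py 3
```

```text
scene 437 z pct [0.1063 0.1375 0.1509 0.1577 0.1644] [ 0.4965 -0.3964  0.1437]
plane 138 [0.005 0.002 1.   ] tilt 0.005 centre [ 0.5046 -0.3911  0.1579]
side 1063 z pct [0.1074 0.1455 0.1569 0.1589 0.1884] [ 0.5051 -0.3789  0.1532]
plane 333 [-0.009  0.004  1.   ] tilt 0.01 centre [ 0.5038 -0.3856  0.1576]
```

The lid is level (tilt about 0.01 rad) with its top at z = 0.158, so its rim is 0.111 m above the jar's underside, inside the 0.088–0.145 window. Handing in.

```bash
python3 -c "
from h import *
print(r.job_done(), sensors.sense()['t'])"
```

```text
the job is handed in; nothing more can be done
the job is handed in; nothing more can be done
```

The jar is seated in the block, the lid is unscrewed and held level about 27 mm above the jar's mouth, and the job is handed in; no verdict was returned.

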